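Load the cellar's colour reader with the red samples

TASK

Get the colour reader ready for today's red wine samples: lift the black knob of the lamp unit out of its end notch and drop it into the notch beside the white tab, then stand every sample vial on the bench upright in a bore of the reader. When all are in, swing the hood shut and press its free edge down until the catch clicks, and only then move the knob into the notch beside the red tab, dropped fully home. Leave the steel cup and the jar of corks where they stand.

Things in the scene. Friction and masses are not known exactly. Their poses are not given: they have to be found in the camera images.
- reader: Colour reader: fixed aluminium block 130 (x) by 216 (y) by 50 mm high with four bores in a row and a dark hinged hood. Origin: centre of its underside. Its x axis points from the catch side to the hinge side, z up. A catch housing (50 wide, 46 mm high) stands out from the middle of its -x side, to x = -104 mm.
- bore_1 (a point): Mouth centre of bore 1 of the reader, on the block's top face, 50 mm above the bench: round, 33 mm wide, 28 mm deep, flat floor, axis vertical. The bores lie 50 mm apart along the reader's y axis, 74 mm from the hinge line. Axes as the reader's.
- bore_2 (a point): Mouth centre of bore 2 of the reader, on the block's top face, 50 mm above the bench: round, 33 mm wide, 28 mm deep, flat floor, axis vertical. The bores lie 50 mm apart along the reader's y axis, 74 mm from the hinge line. Axes as the reader's.
- bore_3 (a point): Mouth centre of bore 3 of the reader, on the block's top face, 50 mm above the bench: round, 33 mm wide, 28 mm deep, flat floor, axis vertical. The bores lie 50 mm apart along the reader's y axis, 74 mm from the hinge line. Axes as the reader's.
- bore_4 (a point): Mouth centre of bore 4 of the reader, on the block's top face, 50 mm above the bench: round, 33 mm wide, 28 mm deep, flat floor, axis vertical. The bores lie 50 mm apart along the reader's y axis, 74 mm from the hinge line. Axes as the reader's.
- hood (a joint): Angle of the reader's hood (rad): 0 shut and clicked, about 0.09 resting on the catch but not clicked, 1.57 hood upright, at most 2.0. The hinge is stiff (0.22 N m), the hood stays at any angle. Pressing the free edge past the spring ball of the catch takes about 13 N; it then stays shut by itself.
- hood_hinge (a point): Middle of the hood's hinge line, 50.5 mm above the bench, along the reader's y axis. These axes turn with the hood: the hood is an open-bottomed box reaching 126 mm from the hinge along this -x, 216 mm along y and 52 mm along this +z (its flat outer top face lies at z = 52 mm). A steel catch tongue, 34 mm wide, sticks out in the middle of the free edge to x = -138 mm (z from -20 to 30 mm). At 0 the axes are the reader's; opening raises the -x edge.
- hood_edge (a point): Point on the hood's outer top face where to press, on a yellow strip at the middle of the free edge, 14 mm in from the edge: at x = -112, z = 52 mm from the hinge line in the hood's axes.
- lamp_unit: Lamp unit: fixed grey box 100 (x) by 184 (y) by 40 mm high. Origin: centre of its underside, z up. On its top runs a steel rail, 26 mm wide and 12 mm high (top at 52 mm), along y at x = 12 mm, cut by four notches 11 mm wide and 12 mm deep at y = -54, -18, 18 and 54 mm.
- filter_knob (a joint): Position of the knob along the lamp unit's +y (m): 0 in the end notch where it starts, 0.036, 0.072 and 0.108 in the others. Free play in a notch is 2 mm each way.
- knob_lift (a joint): Height of the knob (m): 0 fully home in a notch, 0.012 with its cross pin on top of the rail, at most 0.03. A light spring and its weight (about 2 N) pull it down.
- knob_grip (a point): Centre of the black knob, a vertical cylinder 20 mm in diameter and 34 mm tall on a brass cross pin 7 mm thick; this point lies 12 mm below its top, 80 mm above the bench when it is home. Axes as the lamp unit's.
- tab_white: White disc, 18 mm across, 2 mm thick, fixed on the lamp unit's top beside one of the notches (same y in the lamp unit's frame, 42 mm from the rail's middle on its -x side). Origin: centre of its underside. The end notch has no tab. Which tab is at which notch varies.
- tab_red: Red disc, otherwise like the white one.
- tab_yellow: Yellow disc, otherwise like the white one.
- vial_1: Sealed sample vial: dark red cylinder 30 mm in diameter, 68 mm tall, with a white cap 28 mm wide on its top 16 mm a paper band and a weighted steel foot (lowest 18 mm), 120 g, so that it does not tip easily. Origin: centre of its underside, z towards the cap. Stands on the bench at the start. From two to four vials are there.
- vial_2: Sealed sample vial: dark red cylinder 30 mm in diameter, 68 mm tall, with a white cap 28 mm wide on its top 16 mm a paper band and a weighted steel foot (lowest 18 mm), 120 g, so that it does not tip easily. Origin: centre of its underside, z towards the cap. Stands on the bench at the start. From two to four vials are there.
- vial_3: Sealed sample vial: dark red cylinder 30 mm in diameter, 68 mm tall, with a white cap 28 mm wide on its top 16 mm a paper band and a weighted steel foot (lowest 18 mm), 120 g, so that it does not tip easily. Origin: centre of its underside, z towards the cap. Stands on the bench at the start. From two to four vials are there.
- vial_4: Sealed sample vial: dark red cylinder 30 mm in diameter, 68 mm tall, with a white cap 28 mm wide on its top 16 mm a paper band and a weighted steel foot (lowest 18 mm), 120 g, so that it does not tip easily. Origin: centre of its underside, z towards the cap. Stands on the bench at the start. From two to four vials are there.
- cup: Steel tasting cup, rim 64 mm wide, 70 mm high; origin at the centre of its underside. To be left alone.
- cork_jar: Glass jar with a cork lid, 64 mm wide, 85 mm high; origin at the centre of its underside. To be left alone.

How it is judged (in metres and radians):
On the way, in this order (a step that is already met when the one before it is completed fails the run):
1. the knob is fully home in the notch beside the white tab (value of joint knob_lift below 0.003 m and y of knob_grip in the frame of tab_white between -0.007 and 0.007 m), for 0.2 s.
2. every vial stands upright in a bore, the knob still beside the white tab (all of step 1 and angle between each of vial_1, vial_2, vial_3, vial_4's own z axis and vertical below 0.15 rad and linear speed of each of vial_1, vial_2, vial_3, vial_4 below 0.05 m/s and ((horizontal distance between vial_1 and bore_1 below 0.006 m and z of vial_1 in the frame of bore_1 below -0.022 m) or (horizontal distance between vial_1 and bore_2 below 0.006 m and z of vial_1 in the frame of bore_2 below -0.022 m) or (horizontal distance between vial_1 and bore_3 below 0.006 m and z of vial_1 in the frame of bore_3 below -0.022 m) or (horizontal distance between vial_1 and bore_4 below 0.006 m and z of vial_1 in the frame of bore_4 below -0.022 m)) and ((horizontal distance between vial_2 and bore_1 below 0.006 m and z of vial_2 in the frame of bore_1 below -0.022 m) or (horizontal distance between vial_2 and bore_2 below 0.006 m and z of vial_2 in the frame of bore_2 below -0.022 m) or (horizontal distance between vial_2 and bore_3 below 0.006 m and z of vial_2 in the frame of bore_3 below -0.022 m) or (horizontal distance between vial_2 and bore_4 below 0.006 m and z of vial_2 in the frame of bore_4 below -0.022 m)) and ((horizontal distance between vial_3 and bore_1 below 0.006 m and z of vial_3 in the frame of bore_1 below -0.022 m) or (horizontal distance between vial_3 and bore_2 below 0.006 m and z of vial_3 in the frame of bore_2 below -0.022 m) or (horizontal distance between vial_3 and bore_3 below 0.006 m and z of vial_3 in the frame of bore_3 below -0.022 m) or (horizontal distance between vial_3 and bore_4 below 0.006 m and z of vial_3 in the frame of bore_4 below -0.022 m)) and ((horizontal distance between vial_4 and bore_1 below 0.006 m and z of vial_4 in the frame of bore_1 below -0.022 m) or (horizontal distance between vial_4 and bore_2 below 0.006 m and z of vial_4 in the frame of bore_2 below -0.022 m) or (horizontal distance between vial_4 and bore_3 below 0.006 m and z of vial_4 in the frame of bore_3 below -0.022 m) or (horizontal distance between vial_4 and bore_4 below 0.006 m and z of vial_4 in the frame of bore_4 below -0.022 m))), for 0.2 s.
3. the hood is shut and clicked, the vials inside, the knob still beside the white tab (all of step 2 and value of joint hood below 0.025 rad), for 0.2 s.
4. the knob is fully home in the notch beside the red tab (value of joint knob_lift below 0.003 m and y of knob_grip in the frame of tab_red between -0.007 and 0.007 m and value of joint hood below 0.025 rad), for 0.2 s.
At the end, for the whole second after the job is handed in: Every vial present stands upright (within 0.15 rad) and at rest in a bore (within 6 mm of its axis, at least 22 mm deep), the hood is clicked shut (below 0.025 rad), and the knob is home (lift under 3 mm) in the notch beside the red tab (within 7 mm along the rail) (all of step 4 and angle between each of vial_1, vial_2, vial_3, vial_4's own z axis and vertical below 0.15 rad and linear speed of each of vial_1, vial_2, vial_3, vial_4 below 0.05 m/s and ((horizontal distance between vial_1 and bore_1 below 0.006 m and z of vial_1 in the frame of bore_1 below -0.022 m) or (horizontal distance between vial_1 and bore_2 below 0.006 m and z of vial_1 in the frame of bore_2 below -0.022 m) or (horizontal distance between vial_1 and bore_3 below 0.006 m and z of vial_1 in the frame of bore_3 below -0.022 m) or (horizontal distance between vial_1 and bore_4 below 0.006 m and z of vial_1 in the frame of bore_4 below -0.022 m)) and ((horizontal distance between vial_2 and bore_1 below 0.006 m and z of vial_2 in the frame of bore_1 below -0.022 m) or (horizontal distance between vial_2 and bore_2 below 0.006 m and z of vial_2 in the frame of bore_2 below -0.022 m) or (horizontal distance between vial_2 and bore_3 below 0.006 m and z of vial_2 in the frame of bore_3 below -0.022 m) or (horizontal distance between vial_2 and bore_4 below 0.006 m and z of vial_2 in the frame of bore_4 below -0.022 m)) and ((horizontal distance between vial_3 and bore_1 below 0.006 m and z of vial_3 in the frame of bore_1 below -0.022 m) or (horizontal distance between vial_3 and bore_2 below 0.006 m and z of vial_3 in the frame of bore_2 below -0.022 m) or (horizontal distance between vial_3 and bore_3 below 0.006 m and z of vial_3 in the frame of bore_3 below -0.022 m) or (horizontal distance between vial_3 and bore_4 below 0.006 m and z of vial_3 in the frame of bore_4 below -0.022 m)) and ((horizontal distance between vial_4 and bore_1 below 0.006 m and z of vial_4 in the frame of bore_1 below -0.022 m) or (horizontal distance between vial_4 and bore_2 below 0.006 m and z of vial_4 in the frame of bore_2 below -0.022 m) or (horizontal distance between vial_4 and bore_3 below 0.006 m and z of vial_4 in the frame of bore_3 below -0.022 m) or (horizontal distance between vial_4 and bore_4 below 0.006 m and z of vial_4 in the frame of bore_4 below -0.022 m))); the robot touches nothing.
It fails at once if the cup or the cork jar is shoved away (over 50 mm) or knocked over (distance of any of cup, cork_jar from where it was at the start of the episode above 0.05 m or angle between any of cup, cork_jar's own z axis and vertical above 0.6 rad).
Of vial_1, vial_2, vial_3, vial_4 only 2 to 4 are there at a start; the rules pass over those that are not, and their reading is None.
At some moment in a run one of vial_1, vial_2, vial_3, vial_4 may be knocked a few centimetres aside while the robot is not near it.
It also fails if it takes over 210 s, if anything falls off the work surface, if the arm or the gripper's body presses on something with over 40 N, if the wrist force passes 120 N, or if a joint passes its speed limit or range.

ROBOT

A 6-joint arm with a two-finger parallel gripper is mounted at the origin on the work surface. World frame = base frame: x ahead of the robot, y to its left, z up, the work surface at z = 0. Lengths are in mm, angles in rad, forces in N, time in s.
With the tool pointing down it reaches from about 350 to 875 mm from the base axis. Payload 4.2 kg.
Tool frame: the origin (TCP) lies midway between the tips of the shut fingers; the grasp point (between the pads) lies 19 mm behind it; z points along the fingers, y is the direction in which the jaws open and shut (so a half turn about z gives the same grasp; the last joint's range is limited). The gripper opens to 85 mm and grips with 20 to 120 N. Pads are 22 mm wide; open, the fingers measure 114 mm over their backs; the gripper's body (76 mm by 85 mm) begins 54 mm behind the grasp point. The pads swing forward as they close: fully open they stand 13 mm farther back than shut.
Start: joints at [1.569, 0.385, 0.008, 0, -1.194, -0.259], TCP at [161.127, 603.852, 231.312] pointing down, gripper open.
Joint ranges: [-3.14, 3.14], [-1.21, 2.06], [-1.07, 1.41], [-3.16, 2.05], [-2.99, -0.16], [-3.1, 3.1]. Speed limits (rad/s): [2.79, 2.79, 3.14, 3.14, 3.14, 3.14].

INTERFACE

Orientations are given as [roll, pitch, yaw] about the fixed x, y, z axes, in that order (R = Rz(yaw) Ry(pitch) Rx(roll)).
In Python, from workcell import ctrl gives the robot as it stands.
- The arm moves only by the shell command python3 -m jog 'ROWS' [FORCE]. ROWS is JSON, a list that holds one entry, the list of rows, each a list of 5 numbers: the gripper command: -1 is fully open, 1 is shut, values between are in proportion, then the shift along the world's x, y, z in m, then the turn about the world's z in rad. A call has 1 to 20 rows; each row shifts and turns the pose as measured when the row begins; what a row does not reach is not made up. A row lasts 1/8 s, in which the tool goes at most 62.5 mm and 10.7 degrees, less where a joint would pass 70% of its speed; a pose out of reach is approached as far as the arm can. A call with a gripper value outside its range is refused whole. The fingers move at their own pace and stop on an object; FORCE is the grip in N (left out, the last holds). Time passes only in rows, so rows that do not move let the fingers close. It gives the time, the measured TCP pose, the force and the opening at its end, in the units of the state.
- ctrl.sense(): the state, without advancing time (a new reading comes with each control period).
- ctrl.camera(name): name is "scene" or "top" or "wrist"; returns the picture (384x512x3 uint8, blue, green, red); there is no depth.
- ctrl.get_calibration(name): a dict with "camera_matrix" (3x3 intrinsics, pixels), "T" (4x4, takes a point from camera to world coordinates). Camera axes: x right, y up, looking along -z (the intrinsics and any distortion apply to the point x, -y, -z); pixel columns grow to the right and rows downward; lengths in mm; the calibration is good to about 2 mm. A picture is of the moment at which its call begins: read the wrist's pose just before it. get_calibration takes no time and is no camera call; for the wrist camera it gives the pose at the moment of the call.
- ctrl.close_job(): hands the job in, once; it reports no verdict.
The state is a dict: "t": time; "joint_pos": joint angles; "qvel": joint speeds; "effort": joint torques, N m; "ee_pos": TCP position; "eef_rot": TCP orientation; "ft_force": force on the tool from outside, world axes, zero at the start; "wrist_torque": the same for the moment, N m; "width": opening from 0.0 (shut) to 1.0 (fully open).
Only numpy, scipy, OpenCV 4.12 (cv2) and the standard library are available. Lean on these libraries where they do the work, as an engineer would, in place of code of your own. Each camera call takes 0.05 s, during which the arm holds its last target. There are 200 camera calls.

## Working session

There is one attempt and no reset: what is moved stays moved. The work goes in short steps, Python scripts to look and compute and a shell command to move; the robot and the scene stay as the last step left them, time stands still between calls to the robot, and variables do not carry over. Pictures are saved under pics/ and viewed, about 12 in all and at most 16, crops included, and the job is handed in when it is done.

```bash
mkdir -p pics; ls; cat > h.py <<'E'
import numpy as np, cv2
from workcell import ctrl
def shot(n,f=None):
    K=ctrl.get_calibration(n); im=np.array(ctrl.camera(n)); 
    if f: cv2.imwrite('pics/'+f,im)
    return im,K
def ray(K,u,v):
    M=np.array(K['camera_matrix']);T=np.array(K['T'])
    d=np.linalg.inv(M)@[u,v,1]; d=T[:3,:3]@np.array([d[0],-d[1],-d[2]])
    return T[:3,3],d
def onz(K,u,v,z):
    o,d=ray(K,u,v); return (o+d*(z-o[2])/d[2])[:2]
def proj(K,p):
    M=np.array(K['camera_matrix']);T=np.array(K['T'])
    c=T[:3,:3].T@(np.array(p,float)-T[:3,3]); c=M@np.array([c[0],-c[1],-c[2]]); return c[:2]/c[2]
E
python3 - <<'E'
from h import *
a,K=shot('top','top0.png'); b,K2=shot('scene','scene0.png')
print({k:np.round(v,3).tolist() if not isinstance(v,str) else v for k,v in K.items()}); print({k:np.round(v,3).tolist() for k,v in K2.items()})
print(ctrl.sense())
E
```

```text
pics
{'camera_matrix': [[397.772, 0.0, 254.861], [0.0, 397.772, 193.825], [0.0, 0.0, 1.0]], 'T': [[0.014, 0.995, -0.095, 446.392], [-1.0, 0.012, -0.025, -47.933], [-0.024, 0.095, 0.995, 962.224], [0.0, 0.0, 0.0, 1.0]]}
{'camera_matrix': [[455.404, 0.0, 254.639], [0.0, 455.404, 188.147], [0.0, 0.0, 1.0]], 'T': [[-0.209, -0.634, 0.745, 1212.812], [0.978, -0.149, 0.147, 111.179], [0.018, 0.759, 0.651, 711.347], [0.0, 0.0, 0.0, 1.0]]}
{'t': 0.1, 'joint_pos': array([ 1.56860178e+00,  3.85474459e-01,  6.76378110e-03, -4.49818884e-04,
       -1.19399223e+00, -2.58608214e-01]), 'qvel': array([-0.00011517, -0.00245767,  0.000544  ,  0.00194288, -0.00239188,
        0.00014387]), 'effort': array([-1.28408683e-04, -3.93323672e+01,  1.88926256e+01,  4.19793561e+00,
       -2.62817062e-03,  8.34832065e-06]), 'ee_pos': array([160.99997048, 603.36784869, 230.33241432]), 'eef_rot': array([ 3.13964255e+00, -8.35417284e-05, -2.60968586e-01]), 'ft_force': array([-0.99151889,  0.08534512,  0.20662927]), 'wrist_torque': array([0.03562946, 0.01392789, 0.06316921]), 'width': 0.998722522316643}
```

View pics/top0.png

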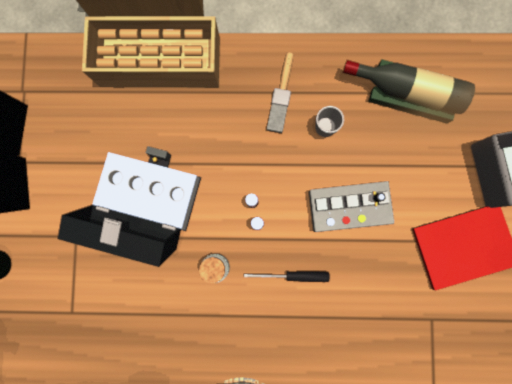

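View pics/scene0.png

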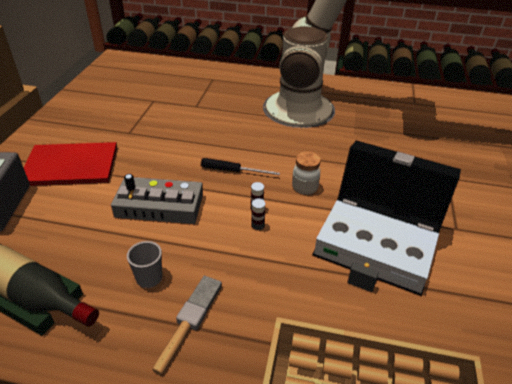

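```bash
python3 - <<'E'
from h import *
im=cv2.imread('pics/top0.png'); K=ctrl.get_calibration('top')
hsv=cv2.cvtColor(im,cv2.COLOR_BGR2HSV)
def cen(mask,box,amin=8):
    x0,y0,x1,y1=box; m=mask[y0:y1,x0:x1].astype(np.uint8)
    n,l,s,c=cv2.connectedComponentsWithStats(m)
    return [(c[i]+[x0,y0],s[i,4]) for i in range(1,n) if s[i,4]>=amin]
H,S,V=[hsv[...,i].astype(int) for i in range(3)]
def rep(name,mask,box,z,amin=8):
    for c,a in cen(mask,box,amin): print(name,c.round(1),a,onz(K,*c,z).round(1))
rep('cap',(S<60)&(V>170),(235,185,275,240),68)
rep('white',(S<40)&(V>185),(322,212,338,230),42)
rep('red',(H<8)&(S>150)&(V>120)|(H>172)&(S>150),(338,210,355,230),42)
rep('yel',(H>20)&(H<40)&(S>120)&(V>150),(355,208,370,228),42)
rep('knob',(V<60),(370,185,392,210),92)
rep('bore',(V<110),(106,168,190,205),50,30)
print(onz(K,330,120,70),onz(K,214,267,85), onz(K,158,155,46))
d=[proj(ctrl.get_calibration('scene'),[*onz(K,*p,68),68]) for p in((251,201),(257,224))]; print(d)
cv2.imwrite('pics/c1.png',np.hstack([cv2.resize(im[140:270,55:205],None,fx=2.6,fy=2.6,interpolation=2),cv2.resize(im[140:270,300:400],None,fx=2.6,fy=2.6,interpolation=2)]))
E
```

```text
cap [251.1 199.2] 123 [519.6 -17.3]
cap [257. 223.] 134 [466.3 -31.2]
white [329.4 220.2] 268 [ 475.5 -197.3]
red [345.9 219.9] 39 [ 476.8 -234.9]
yel [361.3 218. ] 42 [ 481.6 -270.3]
knob [375.6 197.9] 27 [ 523.9 -289.5]
[ 703.18444968 -194.85080675] [368.73975393  60.93133171] [622.8998614  204.00892365]
[array([258.59503011, 201.2592926 ]), array([256.98120347, 184.84535039])]
```

View pics/c1.png

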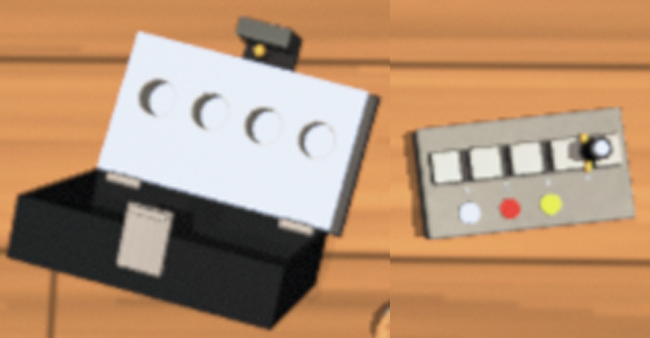

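```bash
python3 -m jog '[[[-1,0.036,-0.045,0.01,0.03],[-1,0.036,-0.045,0.01,0.03],[-1,0.036,-0.045,0.01,0.03],[-1,0.036,-0.045,0,0.03],[-1,0.036,-0.045,0,0.03],[-1,0.036,-0.045,0,0.03],[-1,0.036,-0.045,0,0.03],[-1,0.036,-0.045,0,0.03],[-1,0.036,-0.045,0,0.03],[-1,0,-0.055,0,0.03],[-1,0,-0.055,0,0.03],[-1,0,-0.055,0,0.03],[-1,0,-0.055,0,0.03],[-1,0,-0.055,0,0],[-1,0,-0.055,0,0],[-1,0,-0.055,0,0],[-1,0,-0.055,0,0],[-1,0,-0.055,0,0]]]' 40
python3 - <<'E'
from h import *
K=ctrl.get_calibration('top')
B=[onz(K,*p,50) for p in((116.2,177.7),(135.8,182.7),(156.2,188.1),(176.9,193.5))]; print(np.round(B,1)); print(onz(K,380.4,196.5,92))
im,Kw=shot('wrist','w1.png'); print(np.round(Kw['T'],3))
E
```

```text
t: 2.35
ee_pos: [487.1, -324.7, 252.8]
eef_rot: [3.134, 0.006, 0.15]
ft_force: [1.7, 0.6, 0.5]
width: 0.998
[[567.5 299. ]
 [556.3 252.4]
 [544.2 204.2]
 [532.2 155.5]]
[ 527.0541608  -300.04952957]
[[ 1.49000e-01  9.43000e-01  2.98000e-01  5.63106e+02]
 [-9.89000e-01  1.40000e-01  5.20000e-02 -3.12505e+02]
 [ 8.00000e-03 -3.03000e-01  9.53000e-01  3.94200e+02]
 [ 0.00000e+00  0.00000e+00  0.00000e+00  1.00000e+00]]
```

View pics/w1.png

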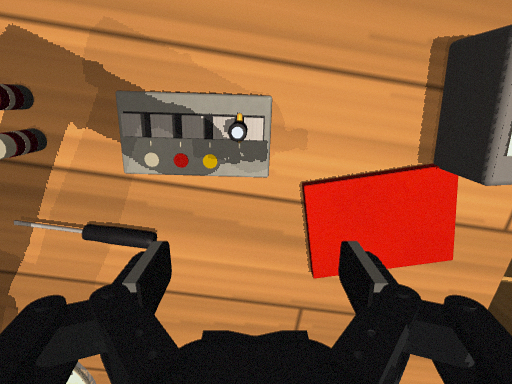

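```bash
python3 - <<'E'
from h import *
Kw=ctrl.get_calibration('wrist'); print(onz(Kw,237,131,92),[onz(Kw,u,v,42).round(1) for u,v in((152,160),(181,160),(210,161))],[onz(Kw,u,112,52).round(1) for u in(147,178,208)])
E
```

```text
[ 528.27085875 -307.64739884] [array([ 472.6, -206.8]), array([ 477.6, -242.1]), array([ 481.5, -277.5])] [array([ 530.1, -202.2]), array([ 535.2, -237.1]), array([ 540.1, -270.9])]
```

```bash
python3 -m jog '[[[-1,0.01,0.01,-0.03,0],[-1,0,0.01,-0.03,-0.01],[-1,0,0,-0.02,0],[-1,0,0,0,0],[-1,0,0,0,0],[-1,0,0,0,0]]]'
python3 - <<'E'
from h import *
im,Kw=shot('wrist','w2.png'); 
print(ctrl.sense()['ee_pos'])
E
```

```text
t: 3.15
ee_pos: [495.8, -312.7, 169.2]
eef_rot: [3.132, 0.009, 0.129]
ft_force: [-0.5, -0.3, -0.2]
width: 1.001
[ 495.99532263 -312.77160876  169.41535741]
```

View pics/w2.png

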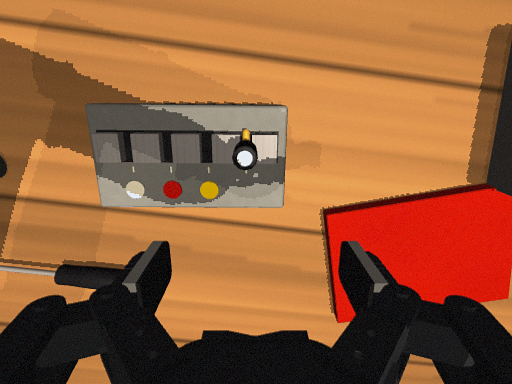

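```bash
python3 - <<'E'
from h import *
Kw=ctrl.get_calibration('wrist'); print(onz(Kw,245,159,92),[onz(Kw,u,v,42).round(1) for u,v in((135,190),(173,189),(209,190))],[onz(Kw,u,133,52).round(1) for u in(125,167,206)])
print(proj(Kw,[*ctrl.sense()['ee_pos'][:2],92]))
E
```

```text
[ 526.96553027 -302.38754111] [array([ 472.7, -200. ]), array([ 478.3, -236.5]), array([ 481.6, -271.3])] [array([ 528.4, -194.9]), array([ 533.1, -231.5]), array([ 537.5, -265.6])]
[253.30049729 198.31448582]
```

```bash
python3 -m jog '[[[-1,0.016,0.006,0,0],[-1,0.0155,0.0055,0,0],[-1,0,0,-0.03,0],[-1,0,0,-0.03,0],[-1,0,0,-0.03,0],[-1,0,0,-0.015,0],[-1,0,0,0,0],[-1,0,0,0,0]]]' 40; python3 -m jog '[[[1,0,0,0,0],[1,0,0,0,0],[1,0,0,0,0],[1,0,0,0,0],[1,0,0,0,0],[1,0,0,0,0],[1,0,0,0,0],[1,0,0,0,0]]]' 40
```

```text
t: 4.2
ee_pos: [538.7, -299.4, 65.7]
eef_rot: [3.126, -0.003, 0.133]
ft_force: [0.2, -0.1, -0.9]
width: 0.997
t: 5.2
ee_pos: [540.3, -300.0, 69.0]
eef_rot: [3.124, -0.008, 0.133]
ft_force: [-0.5, -0.6, 0.6]
width: 0.197
```

```bash
python3 -m jog '[[[-1,0,0,0,0],[-1,0,0,0,0],[-1,0,0,0,0],[-1,-0.006,0,0,0],[-1,-0.006,0,0,0],[-1,0,0,-0.004,0],[-1,0,0,0,0],[-1,0,0,0,0]]]' 40; python3 - <<'E'
from h import *
im,Kw=shot('wrist','w3.png'); s=ctrl.sense(); print(s['ee_pos'],s['joint_pos'])
print(proj(Kw,[527.3,-301,92]), proj(Kw,[*s['ee_pos'][:2],92]))
E
```

```text
t: 6.2
ee_pos: [527.0, -300.1, 64.6]
eef_rot: [3.124, -0.007, 0.133]
ft_force: [-0.1, -0.4, 0.2]
width: 0.998
[ 526.95274809 -300.01462732   64.5038401 ] [-0.2439709   0.50900142 -0.26205909  0.01931074 -0.78677318  1.93431254]
[257.18446543 273.63264234] [254.94221235 274.06410901]
```

View pics/w3.png

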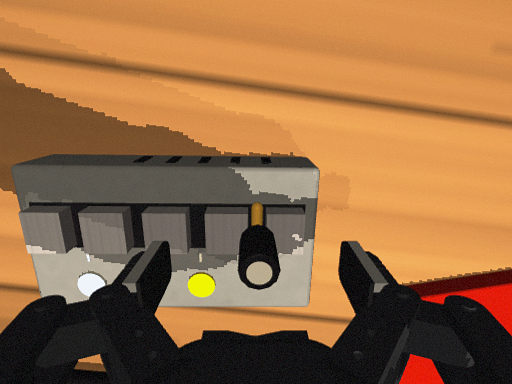

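```bash
python3 -m jog '[[[1,0,-0.001,-0.003,0],[1,0,0,0,0],[1,0,0,0,0],[1,0,0,0,0],[1,0,0,0,0],[1,0,0,0,0],[1,0,0,0,0]]]' 60; python3 -m jog '[[[1,0,0,0.01,0],[1,0,0,0.01,0],[1,0,0,0,0]]]' 60
```

```text
t: 7.12
ee_pos: [527.2, -301.1, 61.4]
eef_rot: [3.124, -0.007, 0.133]
ft_force: [0.5, -0.6, 0.7]
width: 0.215
t: 7.5
ee_pos: [527.1, -300.9, 82.3]
eef_rot: [3.125, -0.007, 0.133]
ft_force: [1.1, -0.7, -3.1]
width: 0.214
```

```bash
python3 -m jog '[[[1,-0.003,0.024,0,0],[1,-0.003,0.024,0,0],[1,-0.003,0.024,0,0],[1,-0.0025,0.02,0,0],[1,-0.001,0.01,0,0],[1,0,0,0,0],[1,0,0,0,0]]]'
```

```text
t: 8.38
ee_pos: [514.8, -197.4, 82.4]
eef_rot: [3.123, -0.01, 0.132]
ft_force: [0.7, -0.1, -2.5]
width: 0.218
```

```bash
python3 -m jog '[[[1,-0.001,0.0034,0,0],[1,0,0,0,0],[1,0,0,0,0],[1,0,0,-0.006,0],[1,0,0,-0.006,0],[1,0,0,-0.005,0],[1,0,0,-0.004,0],[1,0,0,0,0],[1,0,0,0,0]]]'
```

```text
t: 9.5
ee_pos: [514.6, -195.6, 61.5]
eef_rot: [3.122, -0.011, 0.131]
ft_force: [0.7, 1.6, -0.4]
width: 0.216
```

```bash
python3 -m jog '[[[-1,0,0,0,0],[-1,0,0,0,0],[-1,0,0,0,0],[-1,0,0,0,0],[-1,0,0,0.04,0],[-1,0,0,0.04,0],[-1,0,0,0.03,0],[-1,-0.025,0.05,0,0.06],[-1,-0.025,0.05,0,0.06],[-1,-0.025,0.04,0,0],[-1,-0.005,0.016,0,0],[-1,0,0,0,0],[-1,0,0,0,0],[-1,0,0,0,0],[-1,0,0,0,0]]]'
python3 - <<'E'
from h import *
im,Kw=shot('wrist','w4.png'); print(ctrl.sense()['ee_pos'],proj(Kw,[519.6,-17.3,68]),proj(Kw,[466.3,-31.2,68]))
b,_=shot('scene'); cv2.imwrite('pics/w4s.png',np.hstack([im,cv2.resize(b[150:230,90:220],(512,315))[:, :]] if 0 else [im])); cv2.imwrite('pics/s4.png',b)
E
```

```text
t: 11.38
ee_pos: [432.7, -37.9, 174.5]
eef_rot: [3.121, -0.013, 0.252]
ft_force: [-1.5, 0.9, 0.2]
width: 1.0
[432.66604751 -37.88781    174.4768494 ] [253.52312687  84.48274405] [253.8239204  151.98696225]
```

View pics/w4.png

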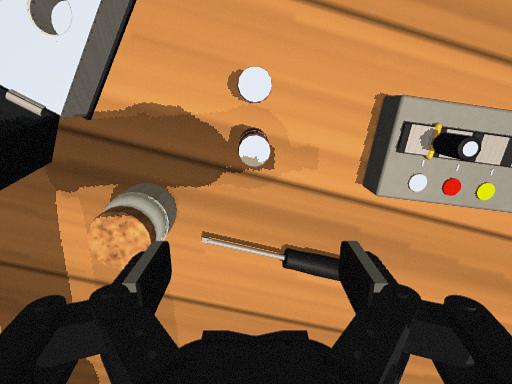

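```bash
python3 -m jog '[[[-1,0.04,0.01,0,0],[-1,0.035,0.008,0,0],[-1,0.008,0.002,-0.02,0],[-1,0,0,-0.03,0],[-1,0,0,-0.03,0],[-1,0,0,0,0],[-1,0,0,0,0]]]'
```

```text
t: 12.35
ee_pos: [520.3, -18.9, 93.0]
eef_rot: [3.12, -0.015, 0.25]
ft_force: [0.4, -0.5, 0.3]
width: 1.0
```

```bash
python3 -m jog '[[[-1,0,0.001,-0.03,0],[-1,-0.001,0,-0.022,0],[-1,0,0,-0.006,0],[-1,0,0,0,0],[1,0,0,0,0],[1,0,0,0,0],[1,0,0,0,0],[1,0,0,0,0],[1,0,0,0,0],[1,0,0,0,0],[1,0,0,0,0]]]' 40; python3 -m jog '[[[1,0,0,0.03,0],[1,0,0,0.04,0],[1,0,0,0.04,-0.1],[1,0,0,0.02,-0.1],[1,0,0.03,0,-0.1],[1,0,0.04,0,-0.1],[1,0,0.03,0,-0.1],[1,0,0,0,0],[1,0,0,0,0]]]'
```

```text
t: 13.72
ee_pos: [526.3, -16.5, 42.9]
eef_rot: [3.119, -0.034, 0.251]
ft_force: [-0.6, 0.2, 0.6]
width: 0.335
t: 14.85
ee_pos: [520.4, 84.1, 172.6]
eef_rot: [3.12, -0.022, -0.269]
ft_force: [0.2, -0.3, -1.2]
width: 0.333
```

```bash
python3 - <<'E'
from h import *
im,Kw=shot('wrist','w5.png'); s=ctrl.sense();p=s['ee_pos'];print(p,s['eef_rot'])
print(proj(Kw,[p[0],p[1],p[2]+25]),[proj(Kw,[*q,50]).round() for q in [(567.5,299),(556.3,252.4),(544.2,204.2),(532.2,155.5)]])
E
```

```text
[520.48855895  83.97445578 172.56672537] [ 3.11992053 -0.02170904 -0.26907576]
[255.78409021 270.31883229] [array([ 20., 200.]), array([ 71., 198.]), array([124., 196.]), array([176., 194.])]
```

View pics/w5.png

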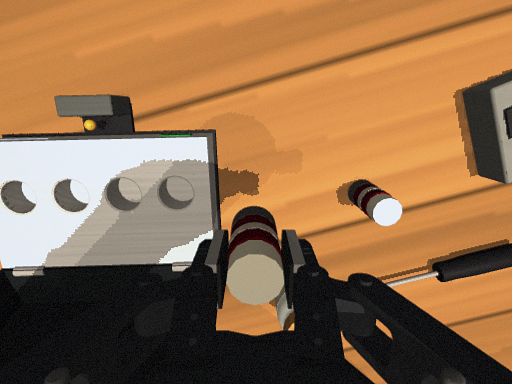

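```bash
python3 - <<'E'
from h import *
im=cv2.imread('pics/w5.png'); Kw=ctrl.get_calibration('wrist')
g=cv2.GaussianBlur(cv2.cvtColor(im,cv2.COLOR_BGR2GRAY),(3,3),0)
print([onz(Kw,*q,50).round(1) for q in ((19,197),(71,195),(123,193.5),(176.5,192))])
c=cv2.HoughCircles(g[150:240,0:215],cv2.HOUGH_GRADIENT,1,35,param1=80,param2=12,minRadius=14,maxRadius=21)
for q in c[0][:6]: print(q, onz(Kw,q[0],q[1]+150,50).round(1))
h=cv2.cvtColor(im,cv2.COLOR_BGR2HSV); p=ctrl.sense()['ee_pos']
m=((h[...,1]<70)&(h[...,2]>120)).astype(np.uint8); m[:, :227]=0; m[:,282:]=0; m[:225]=0
n,l,s,cc=cv2.connectedComponentsWithStats(m)
for i in range(1,n):
  if s[i,4]>200: print(s[i],cc[i])
print('vial top',onz(Kw,254,277,p[2]+25)-p[:2])
print('vial2',onz(Kw,386,210,68))
E
```

```text
[array([570.4, 298.8]), array([559. , 251.3]), array([547. , 203.7]), array([534.6, 154.5])]
[176.5  41.5  17.4] [535.1 154.3]
[21.5 42.5 20.4] [573.8 294.5]
[123.5  43.5  17.1] [546.9 203.2]
[71.5 43.5 17.2] [560.2 250.2]
[ 227  254   55   51 2255] [254.62793792 278.63281596]
vial top [-3.11029172  1.57902886]
vial2 [469.73529273 -30.240345  ]
```

```bash
python3 -m jog '[[[1,0.005,0.025,0,0],[1,0.005,0.025,0,0],[1,0.004,0.015,0,0],[1,0.002,0.004,-0.02,0],[1,0,0,-0.02,0],[1,0,0,-0.015,0],[1,0,0,-0.008,0],[1,0,0,0,0],[1,0,0,0,0],[1,0,0,0,0]]]'
```

```text
t: 16.15
ee_pos: [538.6, 154.3, 108.6]
eef_rot: [3.121, -0.023, -0.271]
ft_force: [-0.4, -1.0, -1.4]
width: 0.336
```

```bash
python3 - <<'E'
from h import *
im,Kw=shot('wrist','w6.png'); p=ctrl.sense()['ee_pos'];print(p)
im2,Ks=shot('scene','s6.png'); im3,Kt=shot('top')
print('proj',[proj(Ks,[533,155,z]).round(1) for z in(50,66)],'pred vial bottom',proj(Ks,[533.6,155.9,p[2]-43]).round(1))
a=im[110:310,150:360]; b=im2[190:290,300:440]
cv2.imwrite('pics/c6.png',np.hstack([cv2.resize(a,(420,400),interpolation=2),cv2.resize(b,(560,400),interpolation=2)][0:1]+[cv2.resize(b,(380,400) if 0 else (380,271),interpolation=2) if 0 else cv2.resize(im2[195:295,330:425],(380,400),interpolation=2)]))
E
```

```text
[538.68043929 154.33726662 108.6596302 ]
proj [array([339.1, 226.3]), array([340.2, 220.7])] pred vial bottom [340.6 221.1]
```

View pics/c6.png

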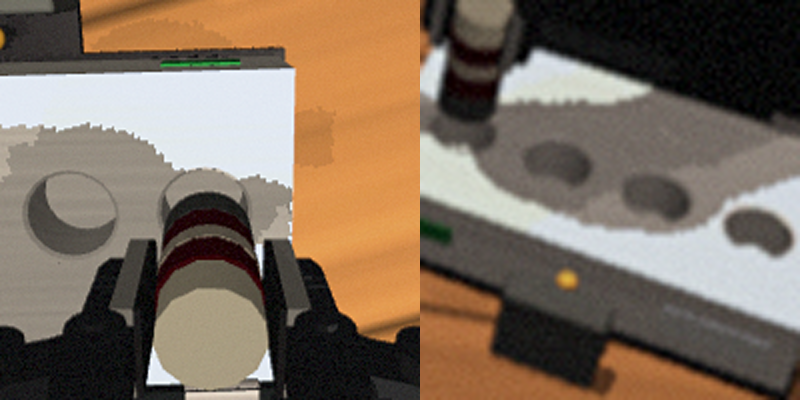

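```bash
python3 - <<'E'
from h import *
Kw=ctrl.get_calibration('wrist'); p=ctrl.sense()['ee_pos']
u=lambda x,y:(150+x/2,110+y/2)
for z in(64,65.7): 
  f=onz(Kw,*u(203,192),z); print('front rim',f,'vial c',f-15*np.array([np.cos(.27),-np.sin(.27)]))
print('bore',[onz(Kw,*u(x,y),50).round(1) for x,y in((204,168),(158,211),(250,211),(204,211))])
t=onz(Kw,*u(211,335),p[2]+25); print('cap',t,p)
E
```

```text
front rim [545.96391324 153.27041811] vial c [531.5073498  157.27138966]
front rim [546.5383465  153.12815527] vial c [532.08178305 157.12912683]
bore [array([550.1, 151.6]), array([538.7, 172.6]), array([529.2, 139.6]), array([533.9, 156.1])]
cap [534.89950616 155.25384571] [538.48033929 154.27199567 108.44374915]
```

```bash
python3 -m jog '[[[1,0.0015,-0.001,-0.004,0],[1,0,0,-0.004,0],[1,0,0,-0.004,0],[1,0,0,0,0]]]'; python3 -m jog '[[[1,0,0,-0.003,0],[1,0,0,-0.003,0],[1,0,0,-0.003,0],[1,0,0,0,0]]]'
```

```text
t: 16.8
ee_pos: [540.0, 153.1, 95.6]
eef_rot: [3.121, -0.023, -0.271]
ft_force: [0.3, -0.1, -1.9]
width: 0.338
t: 17.3
ee_pos: [540.1, 153.4, 86.1]
eef_rot: [3.121, -0.023, -0.271]
ft_force: [-0.6, -0.2, -1.3]
width: 0.336
```

```bash
python3 -m jog '[[[1,0,0,-0.005,0],[1,0,0,-0.005,0],[1,0,0,-0.004,0],[1,0,0,-0.002,0],[1,0,0,0,0]]]'; python3 -m jog '[[[1,0,0,-0.003,0],[1,0,0,-0.001,0],[1,0,0,0,0]]]'
```

```text
t: 17.92
ee_pos: [540.0, 153.4, 68.8]
eef_rot: [3.121, -0.023, -0.271]
ft_force: [-1.1, 1.7, -0.8]
width: 0.343
t: 18.3
ee_pos: [540.0, 153.4, 65.0]
eef_rot: [3.121, -0.023, -0.271]
ft_force: [-0.1, 0.5, -0.5]
width: 0.333
```

```bash
python3 -m jog '[[[-0.3,0,0,0,0],[-0.3,0,0,0,0],[-1,0,0,0,0],[-1,0,0,0,0],[-1,0,0,0.03,0],[-1,0,0,0.04,0],[-1,0,0,0.04,0],[-1,-0.02,-0.04,0,0],[-1,-0.025,-0.045,0,0],[-1,-0.025,-0.045,0,0],[-1,-0.02,-0.04,0,0],[-1,0,0,0,0],[-1,0,0,0,0],[-1,0,0,0,0]]]'
python3 - <<'E'
from h import *
im,Kw=shot('wrist','w7.png'); p=ctrl.sense()['ee_pos'];print(p, proj(Kw,[467.5,-31.5,68]))
a,Kt=shot('top'); b,_=shot('scene')
cv2.imwrite('pics/c7.png',np.hstack([im[:,:400],cv2.resize(b[120:250,300:440],(400,384),interpolation=2)]))
E
```

```text
t: 20.05
ee_pos: [448.8, -20.0, 179.9]
eef_rot: [3.123, -0.029, -0.268]
ft_force: [0.2, 0.3, -0.2]
width: 1.001
[448.93002191 -19.84219105 179.90724245] [258.96728875 167.66214116]
```

View pics/c7.png

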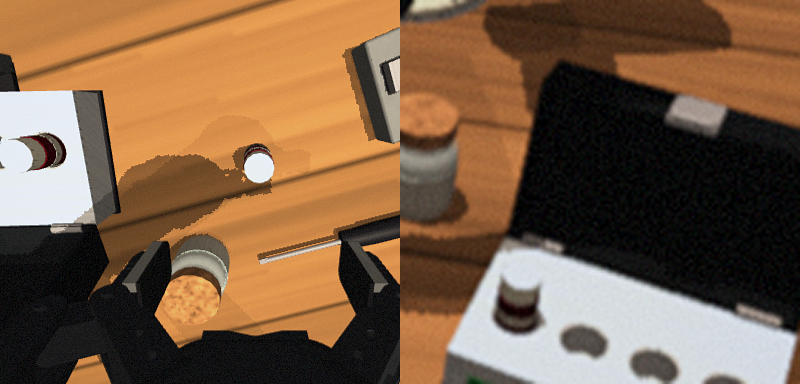

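```bash
python3 -m jog '[[[-1,0.01,-0.006,0,0],[-1,0.009,-0.005,-0.02,0],[-1,0,0,-0.03,0],[-1,0,0,-0.03,0],[-1,0,0,-0.025,0],[-1,0,0,-0.02,0],[-1,0,0,0,0],[-1,0,0,0,0]]]'
```

```text
t: 21.2
ee_pos: [476.1, -30.7, 51.3]
eef_rot: [3.124, -0.034, -0.264]
ft_force: [-0.7, -0.0, -0.7]
width: 1.0
```

```bash
python3 -m jog '[[[-1,-0.008,0,-0.005,0],[-1,0,0,-0.008,0],[-1,0,0,-0.004,0],[-1,0,0,0,0],[-1,0,0,0,0]]]'; python3 -m jog '[[[1,0,0,0,0],[1,0,0,0,0],[1,0,0,0,0],[1,0,0,0,0],[1,0,0,0,0],[1,0,0,0,0],[1,0,0,0,0]]]' 40
```

```text
t: 21.82
ee_pos: [469.0, -30.3, 35.2]
eef_rot: [3.126, -0.037, -0.263]
ft_force: [-0.6, 0.5, 0.3]
width: 0.997
t: 22.7
ee_pos: [469.4, -30.2, 35.6]
eef_rot: [3.127, -0.038, -0.263]
ft_force: [0.0, 0.8, -0.1]
width: 0.34
```

```bash
python3 -m jog '[[[1,0,0,0.04,0],[1,0,0,0.04,0],[1,0,0,0.04,0],[1,0,0,0.025,0],[1,0.03,0.03,0,0],[1,0.03,0.04,0,0],[1,0.01,0.045,0,0],[1,0.005,0.045,0,0],[1,0.005,0.045,0,0],[1,0.004,0.045,0,0],[1,0.003,0.025,0,0],[1,0,0,0,0],[1,0,0,0,0]]]'
```

```text
t: 24.32
ee_pos: [552.7, 250.9, 180.0]
eef_rot: [3.121, -0.028, -0.269]
ft_force: [0.3, 0.3, -1.1]
width: 0.338
```

```bash
python3 -m jog '[[[1,0.004,0.001,-0.02,0],[1,0,0,-0.025,0],[1,0,0,-0.018,0],[1,0,0,-0.01,0],[1,0,0,-0.004,0],[1,0,0,0,0],[1,0,0,0,0],[1,0,0,0,0]]]'
python3 - <<'E'
from h import *
im,Kw=shot('wrist','w8.png'); p=ctrl.sense()['ee_pos'];print(p)
np.set_printoptions(suppress=True)
cv2.imwrite('pics/c8.png',cv2.resize(im[110:310,150:360],(630,600),interpolation=2))
E
```

```text
t: 25.32
ee_pos: [558.0, 246.0, 104.3]
eef_rot: [3.124, -0.031, -0.276]
ft_force: [0.1, -0.2, -1.1]
width: 0.342
[558.03582061 246.06335433 104.383644  ]
```

View pics/c8.png

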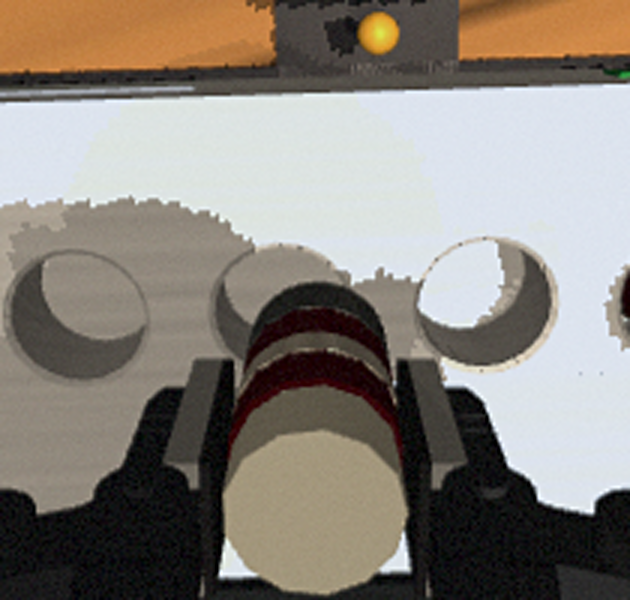

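```bash
python3 - <<'E'
from h import *
Kw=ctrl.get_calibration('wrist'); p=ctrl.sense()['ee_pos']
u=lambda x,y:(150+x/3,110+y/3)
f=onz(Kw,*u(316,283),p[2]-35.6); v=f-15*np.array([np.cos(.276),-np.sin(.276)])
b=onz(Kw,*u(282,310),50); f4=onz(Kw,*u(282,244),50)-16.5*np.array([np.cos(.245),-np.sin(.245)])
c=onz(Kw,*u(315,508),p[2]+32.4)
print('foot',v,'cap',c,'bore',b,f4,'move',b-v,b-c)
E
```

```text
foot [554.7381455 245.6938046] cap [558.00751563 246.36508645] bore [558.71347713 252.76445157] [558.70103512 252.05086499] move [3.97533163 7.07064698] [0.7059615  6.39936512]
```

```bash
python3 -m jog '[[[1,0.0028,0.0066,0,0],[1,0,0,0,0],[1,0,0,0,0]]]';  python3 -m jog '[[[1,0,0,-0.006,0],[1,0,0,-0.004,0],[1,0,0,-0.004,0],[1,0,0,0,0]]]'
```

```text
t: 25.75
ee_pos: [561.3, 253.7, 104.9]
eef_rot: [3.125, -0.032, -0.276]
ft_force: [0.3, -0.4, -1.2]
width: 0.34
t: 26.25
ee_pos: [560.8, 253.3, 89.2]
eef_rot: [3.124, -0.031, -0.276]
ft_force: [-0.1, 1.0, -0.8]
width: 0.343
```

```bash
python3 -m jog '[[[1,0,-0.0007,-0.003,0],[1,0,0,-0.003,0],[1,0,0,-0.003,0],[1,0,0,0,0]]]'; python3 -m jog '[[[1,0,0,-0.003,0],[1,0,0,-0.003,0],[1,0,0,0,0]]]'
```

```text
t: 26.75
ee_pos: [561.0, 252.6, 79.7]
eef_rot: [3.124, -0.031, -0.276]
ft_force: [0.0, 0.6, -1.6]
width: 0.343
t: 27.12
ee_pos: [561.0, 252.7, 73.4]
eef_rot: [3.124, -0.031, -0.276]
ft_force: [0.7, 0.0, -1.7]
width: 0.338
```

Entering freely (bottom at about 38 mm).

```bash
python3 -m jog '[[[1,0,0,-0.004,0],[1,0,0,-0.004,0],[1,0,0,-0.004,0],[1,0,0,-0.002,0],[1,0,0,-0.001,0],[1,0,0,0,0]]]'
```

```text
t: 27.88
ee_pos: [561.2, 252.7, 57.7]
eef_rot: [3.124, -0.031, -0.275]
ft_force: [0.2, 0.8, -0.5]
width: 0.338
```

```bash
python3 -m jog '[[[-0.3,0,0,0,0],[-0.3,0,0,0,0],[-1,0,0,0,0],[-1,0,0,0,0],[-1,0,0,0.04,0],[-1,0,0,0.05,0],[-1,0,0,0.05,0],[-1,0.01,-0.04,0.03,0],[-1,0,-0.045,0.02,0],[-1,0,-0.045,0,0],[-1,0,-0.045,0,0],[1,0,-0.04,0,0],[1,0,-0.02,0,0],[1,0,0,0,0],[1,0,0,0,0]]]'
python3 - <<'E'
from h import *
im,Kt=shot('top','t9.png'); b,Ks=shot('scene','s9.png'); print(ctrl.sense()['ee_pos'])
cv2.imwrite('pics/c9.png',np.hstack([cv2.resize(im[140:270,50:210],(400,325),interpolation=2),cv2.resize(b[140:290,310:470],(347,325),interpolation=2)]))
O=np.array([474,222]);ex=np.array([-.97,.24])
for th in(1.57,1.7,1.85,2.0):
  f=lambda r,h:[*(O+ex*(-r*np.cos(th)+h*np.sin(th))),50.5+r*np.sin(th)+h*np.cos(th)]
  print(th,[proj(Kt,f(*q)).round(1) for q in((138,5),(126,52),(126,0))],[proj(Ks,f(*q)).round(1) for q in((138,5),(126,0))])
E
```

```text
t: 29.75
ee_pos: [570.5, 11.6, 255.1]
eef_rot: [3.126, -0.036, -0.273]
ft_force: [0.2, -0.3, 0.2]
width: 0.142
[570.44549907  11.94249221 255.02428175]
1.57 [array([126. , 218.3]), array([121.4, 241.5]), array([128.8, 216. ])] [array([387. , 158.4]), array([385.1, 164.7])]
1.7 [array([123.7, 227.1]), array([120.5, 249.1]), array([126.6, 224. ])] [array([389. , 154.2]), array([387. , 160.6])]
1.85 [array([121.7, 237.1]), array([120.2, 257.1]), array([124.7, 233. ])] [array([390.8, 150.9]), array([388.8, 157.2])]
2.0 [array([120.4, 246.4]), array([120.5, 263.8]), array([123.3, 241.6])] [array([392.2, 149.2]), array([390.1, 155.1])]
```

View pics/c9.png

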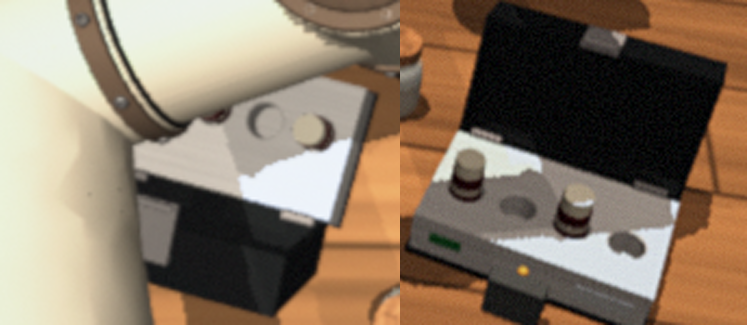

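```bash
python3 - <<'E'
from h import *
Kt=ctrl.get_calibration('top');Ks=ctrl.get_calibration('scene')
u=lambda x,y:(55+x/2.6,140+y/2.6)
for n,p,z in(('hingeL',(122,180),50),('hingeR',(295,227),50),('cnrTL',(138,32),50),('cnrTR',(378,95),50),('catch',(268,45),46),('bores',(238,118),50),('tongue',(145,240),180),('edgeL',(8,258),155),('edgeR',(270,328),155)): print(n,np.round(onz(Kt,*u(*p),z),1))
# tongue by two views
def tri(a,b):
  o,d=ray(Kt,*a);O,D=ray(Ks,*b)
  s=np.linalg.lstsq(np.c_[d,-D],O-o,rcond=None)[0]; return o+d*s[0],O+D*s[1]
print(tri(u(147,207),(404.6,158.5)))
print('catch ball',tri(u(259,49),(310+(523-400)/2.167,140+270/2.167)))
E
```

```text
hingeL [493.5 328.8]
hingeR [453.9 172.4]
cnrTL [627.4 321.1]
cnrTR [572.4 102. ]
catch [617.4 203.6]
bores [550.3 227. ]
tongue [441.4 255.2]
edgeL [425.6 372.6]
edgeR [374.8 163.7]
(array([466.1900091 , 251.12771758, 189.61921282]), array([465.8470956 , 255.72412856, 191.38961049]))
catch ball (array([614.67980436, 213.2352321 ,  40.44157141]), array([614.54750631, 214.33303503,  40.7284583 ]))
```

```bash
python3 -m jog '[[[1,-0.036,0.038,0,0],[1,-0.036,0.042,0,0],[1,-0.036,0.042,0,0],[1,-0.036,0.042,0,0],[1,-0.03,0.042,0,0],[1,-0.01,0.03,0,0],[1,0,0,0,0],[1,0,0,0,0]]]'
```

```text
t: 30.85
ee_pos: [379.3, 260.3, 254.7]
eef_rot: [3.128, -0.037, -0.261]
ft_force: [-0.0, -0.7, -0.7]
width: 0.003
```

```bash
python3 -m jog '[[[1,-0.006,0.01,-0.03,0],[1,0,0,-0.03,0],[1,0,0,-0.03,0],[1,0,0,-0.02,0],[1,0,0,0,0]]]'
```

```text
t: 31.48
ee_pos: [375.3, 267.3, 142.4]
eef_rot: [3.129, -0.038, -0.267]
ft_force: [0.1, -0.0, 0.2]
width: -0.005
```

```bash
python3 -m jog '[[[1,0.018,-0.0045,0,0],[1,0.018,-0.0045,0,0],[1,0.013,-0.003,0.01,0],[1,0.013,-0.003,0.01,0],[1,0,0,0,0]]]'; python3 - <<'E'
from h import *
b,_=shot('scene'); cv2.imwrite('pics/c10.png',cv2.resize(b[60:290,290:512],(560,580),interpolation=2)); s=ctrl.sense(); print(s['ee_pos'],s['ft_force'])
E
```

```text
t: 32.1
ee_pos: [440.2, 251.1, 167.5]
eef_rot: [3.132, -0.038, -0.27]
ft_force: [0.2, -0.3, 0.4]
width: -0.004
[439.73359919 250.98850748 167.11010775] [-0.40706747 -0.40521834  0.41819462]
```

View pics/c10.png

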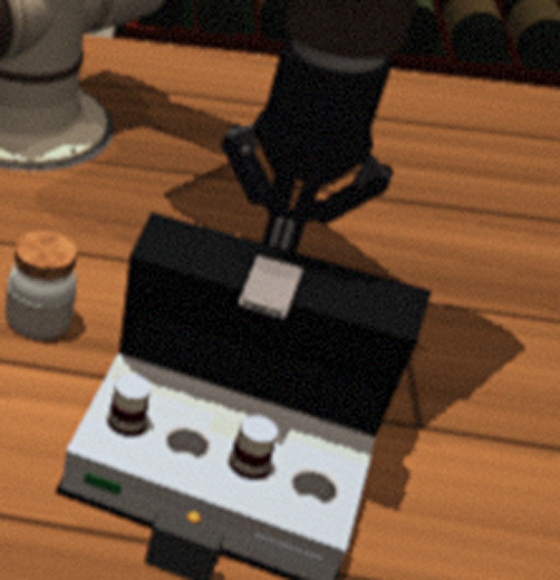

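```bash
python3 -m jog '[[[1,0.018,-0.0045,0,0],[1,0.017,-0.004,-0.001,0],[1,0.017,-0.004,-0.001,0],[1,0,0,0,0]]]'; python3 -m jog '[[[1,0.013,-0.003,-0.006,0],[1,0.013,-0.003,-0.006,0],[1,0,0,0,0]]]'
```

```text
t: 32.65
ee_pos: [494.3, 237.7, 165.5]
eef_rot: [3.132, -0.038, -0.269]
ft_force: [0.1, -0.5, -0.8]
width: -0.001
t: 33.02
ee_pos: [522.4, 231.1, 152.4]
eef_rot: [3.132, -0.038, -0.269]
ft_force: [0.2, -0.0, -0.2]
width: -0.003
```

```bash
python3 -m jog '[[[1,0.014,-0.0035,-0.01,0],[1,0.014,-0.0035,-0.011,0],[1,0,0,0,0]]]'; python3 -m jog '[[[1,0.014,-0.0035,-0.006,0],[1,0.012,-0.003,-0.006,0],[1,0,0,0,0],[1,0,0,0,0]]]'; python3 - <<'E'
from h import *
b,_=shot('scene'); cv2.imwrite('pics/c11.png',cv2.resize(b[60:290,290:512],(560,580),interpolation=2)); s=ctrl.sense(); print(s['ee_pos'],s['ft_force'])
E
```

```text
t: 33.4
ee_pos: [551.9, 223.5, 129.3]
eef_rot: [3.131, -0.038, -0.269]
ft_force: [0.3, -1.1, 0.2]
width: -0.002
t: 33.9
ee_pos: [580.0, 216.7, 116.1]
eef_rot: [3.131, -0.038, -0.269]
ft_force: [-0.2, -0.3, 0.6]
width: -0.001
[579.91627134 216.78400422 116.11068558] [ 0.63761865 -0.24707827  0.80408708]
```

View pics/c11.png

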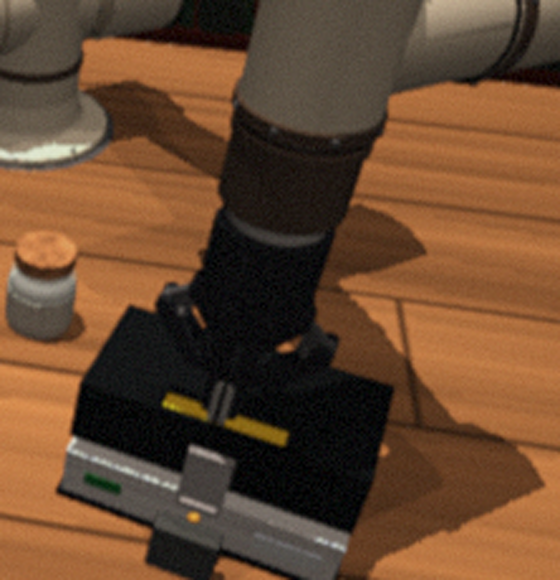

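```bash
python3 -m jog '[[[1,0.004,0.001,0,0],[1,0,0,-0.004,0],[1,0,0,-0.004,0]]]'; python3 -m jog '[[[1,0,0,-0.004,0],[1,0,0,-0.004,0]]]'; python3 -m jog '[[[1,0,0,-0.003,0],[1,0,0,-0.003,0]]]'
```

```text
t: 34.33
ee_pos: [585.3, 218.3, 111.7]
eef_rot: [3.133, -0.042, -0.266]
ft_force: [-8.2, -1.8, 19.0]
width: -0.002
t: 34.58
ee_pos: [585.4, 218.3, 111.5]
eef_rot: [3.132, -0.046, -0.264]
ft_force: [-8.9, -1.5, 18.0]
width: 0.003
t: 34.83
ee_pos: [585.3, 218.3, 111.7]
eef_rot: [3.133, -0.049, -0.262]
ft_force: [-4.6, -1.0, 12.2]
width: 0.0
```

```bash
python3 -m jog '[[[1,0,0,-0.006,0],[1,0,0,-0.006,0],[1,0,0,-0.006,0]]]'
```

```text
t: 35.2
ee_pos: [585.6, 218.2, 111.1]
eef_rot: [3.133, -0.057, -0.256]
ft_force: [-12.0, -1.5, 25.4]
width: -0.002
```

```bash
python3 -m jog '[[[1,-0.001,0,-0.009,0],[1,-0.001,0,-0.009,0]]]'
```

```text
t: 35.45
ee_pos: [585.7, 218.3, 110.8]
eef_rot: [3.135, -0.069, -0.251]
ft_force: [-16.7, -4.4, 38.6]
width: 0.003
```

```bash
python3 -m jog '[[[1,0,0,0.01,0],[1,0,0,0.02,0],[1,-0.03,0.008,0.02,0],[1,0,0,0,0],[1,0,0,0,0]]]'; python3 - <<'E'
from h import *
b,Ks=shot('scene','s12.png'); w,Kw=shot('wrist','w12.png'); s=ctrl.sense(); print(s['ee_pos'],s['ft_force'])
cv2.imwrite('pics/c12.png',np.hstack([cv2.resize(b[165:290,305:455],(432,360),interpolation=2),cv2.resize(w[60:330,110:390],(368,360),interpolation=2)]))
O=np.array([480,246.5]);ex=np.array([-.97,.242]);ey=np.array([-.242,-.97])
for th in(0,.05,.09,.2,.3):
  f=lambda r,h,y=0:[*(O+ey*y+ex*(-r*np.cos(th)+h*np.sin(th))),50.5+r*np.sin(th)+h*np.cos(th)]
  print(th,[proj(Ks,f(126,q,y)).round(1) for q,y in((52,-108),(52,108),(0,-108),(0,108))],proj(Ks,f(112,52)).round(1))
E
```

```text
t: 36.08
ee_pos: [554.4, 227.0, 164.1]
eef_rot: [3.138, -0.07, -0.251]
ft_force: [-0.3, 0.7, 0.2]
width: -0.003
[554.67968657 226.80772735 163.91788689] [0.53663465 0.34266857 0.4342149 ]
0 [array([434.2, 258.2]), array([318.4, 218.9]), array([426.4, 276.9]), array([315.5, 237.7])] [375.8 232.9]
0.05 [array([435.4, 254.8]), array([319.2, 215.7]), array([427.3, 274.7]), array([315.9, 235.4])] [376.8 229.8]
0.09 [array([436.4, 252. ]), array([319.9, 213.1]), array([428.1, 272.8]), array([316.2, 233.5])] [377.5 227.4]
0.2 [array([439.2, 244.1]), array([322.1, 205.7]), array([430.3, 267.2]), array([317.3, 228. ])] [379.8 220.5]
0.3 [array([441.7, 236.8]), array([324.2, 198.8]), array([432.5, 261.5]), array([318.5, 222.6])] [381.8 214.1]
```

View pics/c12.png

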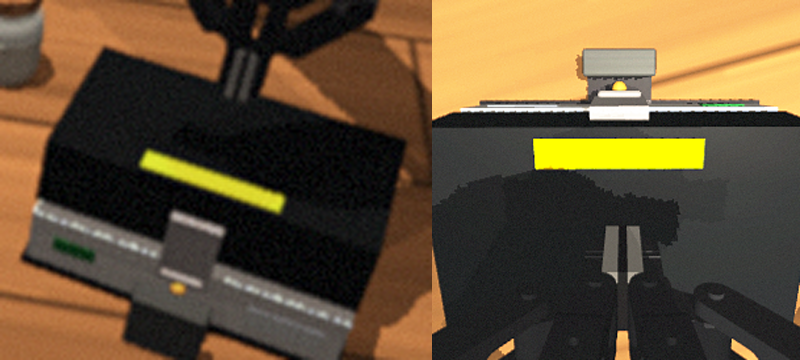

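```bash
python3 - <<'E'
from h import *
b=cv2.imread('pics/s9.png');Ks=ctrl.get_calibration('scene');Kt=ctrl.get_calibration('top')
for x,y in((534,156),(558.5,252.5)):
  print([proj(Ks,[x,y,z]).round(1).tolist() for z in(90,74,50)])
# tongue vs catch: where does the tongue stand relative to the catch slot, in wrist image w12
Kw=ctrl.get_calibration('wrist')
u=lambda x,y:(110+(x-432)*280/368,60+y*270/360)
for n,p,z in(('tongueL',(589,113),66),('tongueR',(649,113),66),('catchL',(584,75),46),('catchR',(656,75),46),('ball',(620,88),44),('stripL',(533,154),112),('stripR',(705,154),112),('tip',(623,227),164)):
  q=onz(Kw,*u(*p),z); d=q-[480,246.5]; print(n,q.round(1),'s',round(float(d@[-.97,.242]),1),'y',round(float(d@[-.242,-.97]),1))
h=cv2.cvtColor(b,cv2.COLOR_BGR2GRAY)
for x0,y0 in((325,200),(378,217)): print(h[y0:y0+36,x0:x0+30:2])
E
```

```text
[[342.4, 212.5], [341.3, 218.3], [339.6, 226.7]]
[[392.3, 229.1], [390.6, 234.9], [388.0, 243.3]]
tongueL [605.4 234.9] s -124.5 y -19.1
tongueR [595.9 197.8] s -124.2 y 19.2
catchL [629.4 233.4] s -148.1 y -23.4
catchR [617.2 186.3] s -147.7 y 25.2
ball [615.1 212. ] s -139.4 y 0.8
stripL [594.8 264.9] s -106.9 y -45.6
stripR [572.  176.4] s -106.2 y 45.8
tip [563.2 224.1] s -86.1 y 1.6
[[118 123 112 113 106 114 142  77  36 111 143 110  82  37  17]
 [120 121 127 120 116 137 209 171 117 115 123 137 138 100  53]
 [120 123 119 120 122 172 225 219 197 143 107 108 144 142 113]
 [118 117 119 120 119 199 228 228 224 197 149 123 118 129 134]
 [115 118 119 116 130 212 224 226 224 226 204 180 147 114 111]
 [118 121 114 115 147 219 222 220 222 223 224 222 200 165 123]
 [115 111 117 111 172 224 219 223 220 225 227 225 226 218 181]
 [102 103 110 111 195 226 224 221 217 220 222 225 226 227 220]
 [ 75  83  82 106 209 217 221 198 184 190 208 223 221 223 227]
 [ 94  83  76 119 219 223 192 153 135 145 175 211 222 223 223]
 [119 111  99 160 227 216 147 131 128 126 137 178 222 219 224]
 [138 127 130 19
[... 3128 characters left out ...]
0 143]
 [111  77  49  38   6   3  10   7   8  33 128 134 131 134 134]
 [109  73  45  53  33  22   5   9  13  49 131 136 136 137 138]
 [115  87  38  66  52  56  24  26  31  64 125 141 138 134 136]
 [123 111  29  55  73  84  55  56  57  60 114 140 135 131 139]
 [137 133  54  33  62  78  71  76  65  52 117 135 143 145 140]
 [138 138 104  34  34  62  71  66  45  58 143 159 181 183 166]
 [146 146 132  72  31  38  37  31  24 104 191 201 220 221 182]
 [185 181 144 119  95  73  51  56  73 170 222 222 227 228 147]
 [220 216 176 153 177 172 154 153 173 213 223 224 222 221 121]
 [226 224 217 189 218 221 222 221 221 227 222 224 221 218 122]
 [227 223 224 221 225 228 226 227 226 223 222 222 220 219 123]]
```

```bash
python3 -m jog '[[[1,0.018,-0.005,0,0],[1,0.014,-0.004,-0.015,0],[1,0.002,0,-0.02,0],[1,0,0,-0.01,0],[1,0,0,0,0],[1,0,0,0,0]]]'
```

```text
t: 36.92
ee_pos: [593.2, 215.6, 113.0]
eef_rot: [3.134, -0.068, -0.254]
ft_force: [-2.6, 1.0, 3.4]
width: -0.002
```

```bash
python3 -m jog '[[[1,-0.003,0.001,-0.005,0],[1,-0.003,0.001,-0.006,0]]]'; python3 -m jog '[[[1,-0.003,0.001,-0.007,0],[1,-0.003,0.001,-0.007,0],[1,-0.003,0.001,-0.007,0]]]'
```

```text
t: 37.17
ee_pos: [593.4, 215.9, 112.3]
eef_rot: [3.135, -0.083, -0.249]
ft_force: [-1.8, -8.7, 22.9]
width: 0.0
t: 37.55
ee_pos: [593.4, 215.9, 112.2]
eef_rot: [3.14, -0.109, -0.244]
ft_force: [-3.3, -8.1, 22.8]
width: 0.003
```

```bash
cat >> h.py <<'E'
def strip():
    b,K=shot('scene'); h=cv2.cvtColor(b,cv2.COLOR_BGR2HSV); m=((h[...,0]>20)&(h[...,0]<40)&(h[...,1]>110)&(h[...,2]>90)).astype(np.uint8); m[:190]=0;m[270:]=0;m[:,:340]=0;m[:,425:]=0
    n,l,s,c=cv2.connectedComponentsWithStats(m); return [(s[i].tolist(),c[i].round(2).tolist()) for i in range(1,n) if s[i,4]>4]
E
python3 - <<'E'
from h import *
print(strip()); s=ctrl.sense(); print(s['ee_pos'],s['ft_force'],s['wrist_torque'])
b=cv2.imread('pics/s12.png'); h=cv2.cvtColor(b,cv2.COLOR_BGR2HSV); m=((h[...,0]>20)&(h[...,0]<40)&(h[...,1]>110)&(h[...,2]>90)).astype(np.uint8); m[:190]=0;m[270:]=0;m[:,:340]=0;m[:,425:]=0
n,l,st,c=cv2.connectedComponentsWithStats(m); print([(st[i].tolist(),c[i].round(2).tolist()) for i in range(1,n) if st[i,4]>4])
E
python3 -m jog '[[[1,0,0,-0.009,0],[1,0,0,-0.009,0],[1,0,0,-0.009,0]]]'
python3 - <<'E'
from h import *
print(strip()); s=ctrl.sense(); print(s['ee_pos'],s['ft_force'],s['wrist_torque'])
E
```

```text
[([354, 218, 15, 10, 79], [361.42, 222.3]), ([383, 228, 20, 11, 108], [392.58, 233.03])]
[593.46584342 215.92374657 112.074626  ] [-0.34003402 -7.84458309 18.69959872] [-2.50183744 -0.36781858 -0.20839471]
[([354, 217, 50, 22, 344], [378.59, 227.56]), ([365, 263, 3, 3, 7], [366.29, 263.86])]
t: 37.98
ee_pos: [597.0, 215.7, 102.3]
eef_rot: [-3.138, -0.124, -0.24]
ft_force: [-25.7, -0.7, 52.4]
width: -0.002
[([353, 223, 15, 10, 85], [360.25, 227.46]), ([382, 233, 20, 11, 105], [391.18, 237.99])]
[596.77823053 215.73701456 102.64866484] [-15.394465    -2.87920246  31.87014475] [-1.00162949  3.84982328 -0.12679816]
```

```bash
python3 -m jog '[[[1,0,0,0.02,0],[1,0,0,0.04,0],[1,0,0,0.04,0],[1,0,0,0.02,0],[1,-0.015,-0.045,0,0.045],[1,-0.015,-0.05,0,0.045],[1,-0.015,-0.05,0,0.045],[1,-0.015,-0.05,0,0.045],[-1,-0.015,-0.05,0,0.045],[-1,-0.015,-0.05,0,0.045],[-1,-0.01,-0.05,0,0.045],[-1,0,-0.04,0,0.045],[-1,0,0,0,0],[-1,0,0,0,0],[-1,0,0,0,0]]]'
python3 - <<'E'
from h import *
print(strip()); w,Kw=shot('wrist','w13.png'); s=ctrl.sense(); print(s['ee_pos'],s['eef_rot'],s['width'])
for n,p in(('knobtop white-notch',[513.3,-194,92]),('red notch',[518,-230,92]),('tab white',[472.7,-200,42])): print(n,proj(Kw,p).round(1))
h=cv2.cvtColor(w,cv2.COLOR_BGR2HSV);H,S,V=[h[...,i].astype(int) for i in range(3)]
for nm,m in(('red',((H<6)|(H>174))&(S>150)&(V>80)),('yel',(H>20)&(H<38)&(S>150)&(V>90)),('wht',(S<45)&(V>150))):
  n,l,st,c=cv2.connectedComponentsWithStats(m.astype(np.uint8))
  for i in range(1,n):
    if 60<st[i,4]<1500: print(nm,st[i].tolist(),c[i].round(1),onz(Kw,*c[i],42).round(1),onz(Kw,*c[i],92).round(1))
E
```

```text
t: 39.9
ee_pos: [488.6, -176.6, 226.8]
eef_rot: [-3.132, -0.129, 0.136]
ft_force: [0.9, 0.1, 0.2]
width: 1.003
[([352, 222, 50, 23, 375], [376.8, 232.96]), ([366, 263, 2, 3, 5], [366.4, 263.8])]
[ 488.74644294 -176.45909428  226.92702619] [-3.13235409 -0.12869039  0.1369627 ] 1.000835723638829
knobtop white-notch [276.4 175.2]
red notch [313.  175.5]
tab white [273.5 204.3]
red [296, 198, 15, 14, 174] [303.2 204.6] [ 477.3 -234.9] [ 487.5 -225.3]
yel [326, 198, 15, 15, 175] [333.4 205.2] [ 481.5 -270.4] [ 491.1 -255.5]
wht [284, 0, 44, 10, 270] [303.7   4. ] [ 691.8 -199.4] [ 669.9 -195.1]
wht [250, 158, 20, 19, 204] [256.  165.6] [ 515.5 -173.1] [ 520.  -172.7]
wht [273, 168, 12, 12, 116] [278.3 173.8] [ 509.6 -200.1] [ 515.  -195.7]
wht [26, 242, 41, 43, 401] [ 53.3 258.8] [366.5  59.6] [393.2  25.3]
```

```bash
python3 -m jog '[[[-1,0.013,-0.009,0,0],[-1,0.012,-0.009,-0.02,0],[-1,0,0,-0.04,0],[-1,0,0,-0.03,0],[-1,0,0,-0.02,0],[-1,0,0,0,0],[-1,0,0,0,0]]]' 60
```

```text
t: 40.88
ee_pos: [522.2, -195.1, 115.4]
eef_rot: [-3.136, -0.135, 0.144]
ft_force: [-0.5, -0.4, 0.5]
width: 1.001
```

```bash
python3 -m jog '[[[-1,-0.006,0,-0.015,0],[-1,-0.002,0,-0.015,0],[-1,0,0,-0.015,0],[-1,0,0,-0.006,0],[-1,0,0,0,0],[-1,0,0,0,0]]]' 60
python3 - <<'E'
from h import *
w,Kw=shot('wrist','w14.png'); s=ctrl.sense(); print(s['ee_pos'],s['eef_rot'])
h=cv2.cvtColor(w,cv2.COLOR_BGR2HSV);S=h[...,1].astype(int);V=h[...,2].astype(int)
n,l,st,c=cv2.connectedComponentsWithStats(((S<60)&(V>130)).astype(np.uint8))
for i in range(1,n):
  if 100<st[i,4]<3000 and 150<c[i][0]<360 : print(st[i].tolist(),c[i].round(1),onz(Kw,*c[i],92).round(1))
E
```

```text
t: 41.62
ee_pos: [519.7, -195.8, 68.6]
eef_rot: [-3.14, -0.147, 0.147]
ft_force: [0.1, -0.3, 0.5]
width: 1.003
[ 519.72033566 -195.79953077   68.61920949] [-3.14048417 -0.14728484  0.14666632]
[349, 225, 13, 19, 182] [355.4 233.5] [ 540.4 -239.9]
```

```bash
python3 -m jog '[[[-1,-0.003,0,-0.005,0],[-1,0,0,-0.001,0],[1,0,0,0,0],[1,0,0,0,0],[1,0,0,0,0],[1,0,0,0,0],[1,0,0,0,0],[1,0,0,0,0],[1,0,0,0,0]]]' 60
```

```text
t: 42.8
ee_pos: [516.8, -195.9, 63.2]
eef_rot: [-3.141, -0.149, 0.147]
ft_force: [0.8, 0.7, -0.3]
width: 0.211
```

```bash
python3 -m jog '[[[1,0,0,0.01,0],[1,0,0,0.01,0],[1,0,0,0,0],[1,0.002,-0.016,0,0],[1,0.002,-0.014,0,0],[1,0,0,0,0],[1,0,0,0,0]]]'
```

```text
t: 43.68
ee_pos: [520.7, -228.0, 83.5]
eef_rot: [-3.14, -0.148, 0.146]
ft_force: [1.0, 0.9, -2.8]
width: 0.217
```

```bash
python3 -m jog '[[[1,0.0003,-0.0018,0,0],[1,0,0,0,0],[1,0,0,-0.006,0],[1,0,0,-0.006,0],[1,0,0,-0.005,0],[1,0,0,-0.004,0],[1,0,0,0,0],[1,0,0,0,0]]]'
```

```text
t: 44.68
ee_pos: [521.0, -230.3, 63.3]
eef_rot: [3.141, -0.148, 0.148]
ft_force: [-0.2, -0.6, -1.3]
width: 0.214
```

Back at home height (63.3 against 63.2). Release, retreat and check.

```bash
python3 -m jog '[[[-1,0,0,0,0],[-1,0,0,0,0],[-1,0,0,0,0],[-1,0,0,0,0],[-1,0,0,0.03,0],[-1,0,0,0.04,0],[-1,0,0,0.04,0],[-1,-0.03,0.01,0.03,0],[-1,-0.02,0.01,0,0],[-1,0,0,0,0],[-1,0,0,0,0]]]'
python3 - <<'E'
from h import *
print(strip()); w,Kw=shot('wrist'); b,Ks=shot('scene'); s=ctrl.sense(); print(s['ee_pos'],s['ft_force'])
print('knob top home at red notch:',proj(Kw,[518,-230,92]).round(1),'lifted 12:',proj(Kw,[518,-230,104]).round(1))
cv2.imwrite('pics/c15.png',np.hstack([cv2.resize(w[60:260,130:400],(486,360),interpolation=2),cv2.resize(b[150:290,290:440],(314,360),interpolation=2)]))
E
```

```text
t: 46.05
ee_pos: [470.3, -209.6, 207.0]
eef_rot: [3.141, -0.149, 0.148]
ft_force: [0.5, -0.5, -0.2]
width: 0.998
[([352, 222, 50, 23, 375], [376.7, 232.92])]
[ 470.22449695 -209.65099325  206.28673281] [-0.52508474  0.41996503  0.0763317 ]
knob top home at red notch: [283.9 156. ] lifted 12: [285.3 156.5]
```

View pics/c15.png

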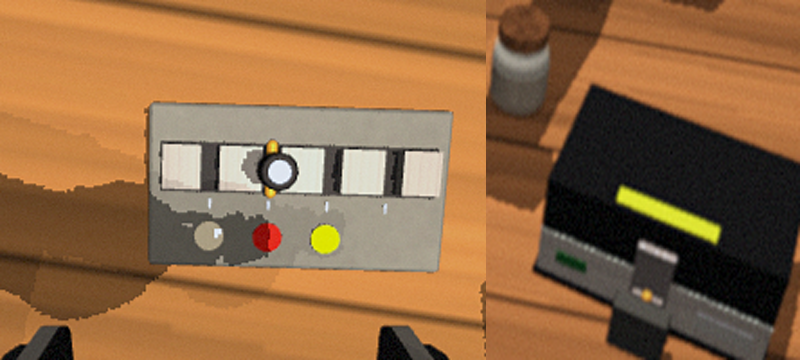

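```bash
python3 -c "
from workcell import ctrl
print(ctrl.close_job())"
```

```text
the job is handed in; nothing more can be done
None
```

The job is handed in at about 46 s of robot time, with every step done in the required order; no verdict was reported. I moved the knob to the white notch, then stood both vials found on the bench in bores 4 and 2. Next I swung the hood over and pressed it until it clicked, then moved the knob to the red notch.

**Last checks:**
- **Knob:** its pin lines up with the red tab, and on release the gripper was at the same height as when it gripped the home knob (63.3 against 63.2 mm).
- **Hood:** the yellow strip sits where a fully shut hood should put it, within about 1 pixel.
- **Vials:** both went in without resistance to about 22 mm above the bench (floor of the bores), and both looked upright before the hood closed.
- **Cup and jar:** I never touched either one. The jar shows in the last view where it was; the cup was not re-checked.

**What did not go to plan:**
- **First knob grasp:** it was about 12 mm off, so I opened the gripper and took it again before lifting.
- **Hood catch:** it held through presses of about 20–39 N, although about 13 N was expected. It gave on a harder push, and the wrist force read 52 N against the end stop. Only the fingertips pressed, so I expect the 40 N limit on the arm and gripper body does not apply, but I could not confirm that.
- **Tool tilt:** the pressing left the tool tilted by about 0.15 rad, which I allowed for in the last knob grasp.

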